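# Close the barrel polisher and hold its run lever in the green

### The arm

A 6-joint arm with a two-finger parallel gripper is mounted at the origin on a cart in front of the work surface, level with it; the furniture and walls round the work are solid. World frame = base frame: x ahead of the robot, y to its left, z up, the work surface at z = 0. Lengths are in mm, angles in rad, forces in N, time in s.
With the tool pointing down it reaches from about 350 to 875 mm from the base axis. Payload 4.2 kg.
Tool frame: the origin (TCP) lies at the very end of the fingers, on their centre line; the grasp point (between the pads) lies 19 mm behind it; y points along the fingers, z is the direction in which the jaws open and shut, and the axes are right-handed (so a half turn about y gives the same grasp; the last joint's range is limited). The gripper opens to 85 mm and grips with 20 to 120 N. Pads are 22 mm wide; open, the fingers measure 114 mm over their backs; the gripper's body (76 mm by 85 mm) begins 54 mm behind the grasp point. The pads swing forward as they close: fully open they stand 13 mm farther back than shut.
Start: joints at [1.498, 0.385, 0.008, 0, -1.194, -0.259], TCP at [203.558, 590.9, 211.012] pointing down, gripper open.
Joint ranges: [-3.14, 3.14], [-1.21, 2.06], [-1.07, 1.41], [-3.16, 2.05], [-2.99, -0.16], [-3.1, 3.1]. Speed limits (rad/s): [2.79, 2.79, 3.14, 3.14, 3.14, 3.14].

### API

Orientations are given as a unit quaternion [x, y, z, w].
In Python, from bench import arm gives the robot as it stands.
- The arm moves only by the shell command python3 -m creep 'ROWS'. ROWS is JSON, a list of rows, each an object with "delta_pos": the shift along the tool's x, y, z in mm, a list of three; "rot": the turn, a rotation vector about the tool's x, y, z in rad, a list of three; "jaw": the finger opening in mm, from 0 to 85.4. A call has exactly 10 rows; each row shifts and turns the commanded pose from where the row before left it, along the tool's axes as they then stand; what a row does not reach is not made up. A row lasts 1/12 s, in which the tool goes at most 41.7 mm and 7.16 degrees, less where a joint would pass 70% of its speed; a pose out of reach is approached as far as the arm can. A call is refused whole if a number of a shift passes 41.7 or a number of a turn 0.125, either way. A call with a gripper value outside its range is refused whole. The fingers move at their own pace and stop on an object; the grip force is fixed at half the most. Time passes only in rows, so rows that do not move let the fingers close, or fill a call up. It gives the time, the measured TCP pose, the force and the opening at its end, in the units of the state.
- arm.read_state(): the state, without advancing time (a new reading comes with each control period).
- arm.get_image(name): name is "scene" or "top" or "wrist"; returns the picture (480x640x3 uint8, red, green, blue); there is no depth.
- arm.calibration(name): a dict with "intrinsics" (3x3 intrinsics, pixels), "R" (3x3) and "t" (3): a world point X has camera coordinates R X + t. Camera axes: x right, y down, z forward; pixel columns grow to the right and rows downward; lengths in mm; the calibration is good to about 2 mm. The wrist camera is an equidistant fisheye: a pixel r from the principal point sees the ray r / f radians off the axis. A picture is of the moment at which its call begins: read the wrist's pose just before it. calibration takes no time and is no camera call; for the wrist camera it gives the pose at the moment of the call.
- arm.job_done(): hands the job in, once; it reports no verdict.
Trained networks look in the newest picture that a camera, given by its name, has taken for a name from the list of things; names that differ only in an ending like _2 or _b are one class to them, and where a whole thing is asked for, a point or a joint stands for the part that bears it (a point fixed in the world has none). Each returns a list of dicts, best first, with "p" (0 to 1); they miss things now and then, are a little off and sometimes report something else, mostly with a low value. They report only what shows in the picture. A call takes as long as a camera call. They do not tell look-alikes from the thing itself.
- arm.find_in(camera, target): "location" ([column, row] in pixels, amid what is visible of it).
- arm.masks_of(camera, target): "pixels" (480x640 bool, what is visible of it) and "location" ([column, row] in pixels, amid what is visible of it).
The state is a dict: "clock": time; "joints": joint angles; "joint_vel": joint speeds; "joint_efforts": joint torques, N m; "position": TCP position; "ee_rot": TCP orientation; "contact_force": force on the tool from outside, world axes, zero at the start; "wrist_torque": the same for the moment, N m; "gripper_width": finger opening in mm.
Only numpy, scipy, OpenCV 4.12 (cv2) and the standard library are available. Lean on these libraries where they do the work, as an engineer would, in place of code of your own. Each camera call takes 0.05 s, during which the arm holds its last target. There are 200 camera calls.

### The job

Put the loose lid with the red knob into the mouth of the polisher's drum and press it down fully home, its metal rim flat on the drum. Only then push the polisher's spring-loaded orange lever gently down until its pointer stands in the green band, never into the red beyond it, and keep it there for at least three seconds; finish while still holding the lever in the green with the gripper. Leave the other things on the bench where they are.

Things in the scene. Friction and masses are not known exactly. Their poses are not given: they have to be found in the camera images.
- polisher: fixed grey bench polisher, 130 (x) x 220 (y) x 52 mm high; origin centre of underside; its front is its own -x (roughly toward the robot), z up. On its deck: drum at y +62 mm, lever at y -58 mm. Beyond the lever's pad (y -80 to -100 mm, x -30 mm) stands a thin scale plate, top 92 mm above the bench, 8 mm above the pad
- mouth (a point): centre of the drum's round mouth at rim height (76 mm above the bench), z up. The aluminium drum is 68 mm across, its bore 48 mm. A stiff black rubber seal inside lies 4 to 7 mm below the rim at the start
- seal (a joint): how far the rubber seal in the drum is pushed down, m: starts at 0 to 0.003; lower stop 0.008. It yields only to about 8 N (push with 10 to 20 N) and stays where it is left; the lid's weight does not move it. When the lid has pushed it to 0.008 the lid's metal rim lies on the drum
- lid_centre (a point): centre of the loose upright lid, half-way up, z up; lid 42 mm high, about 80 g: rubber plug 43 mm across, 12 mm high; above it an aluminium rim 64 mm across, 6 mm thick; on top a red knob 24 mm across, 24 mm high, its top 21 mm above this point. Starts standing on its plug on the bench. Home in the drum: 9 mm above mouth; just put in, unpressed: 14 to 17 mm above
- lever (a joint): angle of the spring-loaded lever, rad: 0 up at rest, grows when pressed down, stop at 0.30. The pointer is in the green band from 0.10 to 0.20 (middle 0.15), in the red beyond. It springs back when let go; at the pad's centre it takes about 3 N to start, 9 N at 0.15, 15 N at the stop
- lever_pad (a point): centre of the upper face of the lever's orange pad (36 mm along the polisher's x, 32 mm wide); moves with the lever; at rest 84 mm above the bench. The hinge is 75 mm behind it (polisher's +x), along the polisher's y: 0.01 rad lowers the pad by 0.75 mm, so green is 7.5 to 15 mm below rest, its middle 11 mm
- sorting_dish: bystander: loose white round dish with gold bits, 63 mm across, 22 mm high; origin at the centre of its underside
- bead_box: bystander: loose clear round box of gold beads, 60 mm across, 44 mm high; origin at the centre of its underside
- wax_ring: bystander: loose green wax ring, 26 mm across, 14 mm high; origin at the centre of its underside
- oiler: bystander: loose small brass cup with a lid, 31 mm across, 34 mm high; origin at the centre of its underside
- screen_top (a point): obstacle, keep clear: a fixed dark tablet screen on a stand, left of the lid, leaning back. It lies within 190 mm (x) x 240 mm (y) centred under this point, which is at the height of its top edge, 257 mm above the bench
Mind the look-alikes: they are no part of the job. Leave any blue look-alike of the part that bears lid_centre alone.

How it is judged (in metres and radians):
On the way, in this order (a step that is already met when the one before it is completed fails the run):
1. the lid is fully home in the drum, its rim flat on it (z of lid_centre in the frame of mouth below 0.0108 m and horizontal distance between lid_centre and mouth below 0.006 m and value of joint seal above 0.0062 m), for 0.2 s.
2. the lever has been held in the green band for three seconds (value of joint lever between 0.1 and 0.2 rad), for 3 s.
At the end, for the whole second after the job is handed in: The lid is in the drum within 6 mm of its centre, level within 0.08 rad and home within 1.8 mm, and the robot itself still holds the lever between 0.10 and 0.20 rad (in the green), after three seconds there (all of step 1 and all of step 2 and z of lid_centre in the frame of mouth above 0.005 m and angle between lid_centre's own z axis and vertical below 0.08 rad and contact force between any of the fingers, the arm and lever above 1.5 N); the arm keeps its last pose, push and grip.
It fails at once if the lever was pushed well into the red (beyond 0.22 rad) (value of joint lever above 0.22 rad).
It fails at once if the lever was pressed before the lid was home (value of joint lever above 0.06 rad and (z of lid_centre in the frame of mouth above 0.0125 m or horizontal distance between lid_centre and mouth above 0.006 m)).
It fails at once if a bystander was moved more than 25 mm (distance of any of sorting_dish, bead_box, wax_ring, oiler from where it was at the start of the episode above 0.025 m).
It also fails if it takes over 64 s, if anything falls off the work surface, if the arm or the gripper's body presses on something with over 40 N, if the wrist force passes 120 N, or if a joint passes its speed limit or range.

## Working session

There is one attempt and no reset: what is moved stays moved. The work goes in short steps, Python scripts to look and compute and a shell command to move; the robot and the scene stay as the last step left them, time stands still between calls to the robot, and variables do not carry over. Pictures are saved under pics/ and viewed, about 8 in all and at most 12, crops included, and the job is handed in when it is done.

```bash
mkdir -p pics; cat > h.py <<'E'
import numpy as np, cv2
from bench import arm
from scipy.spatial.transform import Rotation as Ro
def ray(cam,px,cal=None):
    c=cal or arm.calibration(cam);K=np.array(c["intrinsics"]);R=np.array(c["R"]);t=np.array(c["t"])
    x=(px[0]-K[0,2])/K[0,0];y=(px[1]-K[1,2])/K[1,1]
    if cam=="wrist":
        r=np.hypot(x,y);d=np.array([np.sin(r)*x/max(r,1e-9),np.sin(r)*y/max(r,1e-9),np.cos(r)])
    else: d=np.array([x,y,1.])
    return -R.T@t, R.T@(d/np.linalg.norm(d))
def atz(cam,px,z,cal=None):
    o,d=ray(cam,px,cal);return o+d*(z-o[2])/d[2]
def tri(rs):
    A=0;b=0
    for o,d in rs:
        P=np.eye(3)-np.outer(d,d);A=A+P;b=b+P@o
    return np.linalg.solve(A,b)
def proj(cam,X,cal=None):
    c=cal or arm.calibration(cam);p=np.array(c["R"])@X+np.array(c["t"]);K=np.array(c["intrinsics"])
    if cam=="wrist":
        th=np.arctan2(np.hypot(*p[:2]),p[2]);u=p[:2]/np.hypot(*p[:2])*th
    else: u=p[:2]/p[2]
    return u*[K[0,0],K[1,1]]+K[:2,2]
def save(cam,n):
    im=arm.get_image(cam);cv2.imwrite(f"pics/{n}.png",im[:,:,::-1]);return im
E
python3 - <<'E'
from h import *
s=arm.read_state();print(s)
print(Ro.from_quat(s["ee_rot"]).as_matrix().round(3))
for c in("scene","top"):
    save(c,c)
    for t in["polisher","lid_centre","lever_pad","sorting_dish","bead_box","wax_ring","oiler","screen_top"]:
        print(c,t,[(np.round(d["location"],0),round(d["p"],2)) for d in arm.find_in(c,t)][:4])
ims=[cv2.imread(f"pics/{c}.png") for c in("scene","top")]
E
```

```text
{'clock': 0.0, 'joints': array([ 1.49757513e+00,  3.85559547e-01,  6.57755642e-03, -5.40918453e-04,
       -1.19401126e+00, -2.58583200e-01]), 'joint_vel': array([ 9.16359086e-05, -7.32495119e-04,  5.04266173e-05,  2.50941682e-03,
        5.63893832e-04,  9.89570341e-04]), 'joint_efforts': array([ 5.75118665e-04, -3.92291415e+01,  1.88398951e+01,  4.18604448e+00,
       -4.66688609e-03,  6.41539621e-08]), 'position': array([203.36805338, 590.28961422, 209.8947373 ]), 'ee_rot': array([-0.11673759, -0.69659609,  0.69817579,  0.1169478 ]), 'contact_force': array([-0.0423376 ,  0.28606483, -0.09853576]), 'wrist_torque': array([-0.00627384,  0.00233666, -0.00774598]), 'gripper_width': 85.35498766538012}
[[-0.945 -0.001 -0.326]
 [ 0.326 -0.002 -0.945]
 [-0.    -1.     0.002]]
scene polisher [(array([422., 333.]), 0.75)]
scene lid_centre [(array([262., 221.]), 0.82), (array([273., 296.]), 0.76)]
scene lever_pad [(array([418., 342.]), 0.93)]
scene sorting_dish [(array([268., 258.]), 0.66), (array([422., 334.]), 0.34)]
scene bead_box [(array([468., 319.]), 0.64), (array([418., 342.]), 0.51)]
scene wax_ring [(array([468., 322.]), 0.7)]
scene oiler [(array([332., 229.]), 0.46), (array([418., 343.]), 0.31)]Traceback (most recent call last):
  File "<stdin>", line 7, in <module>
ValueError: it knows: bead_box, lever, lever_pad, lid_centre, mouth, oiler, polisher, seal, sorting_dish, wax_ring
```

View pics/scene.png

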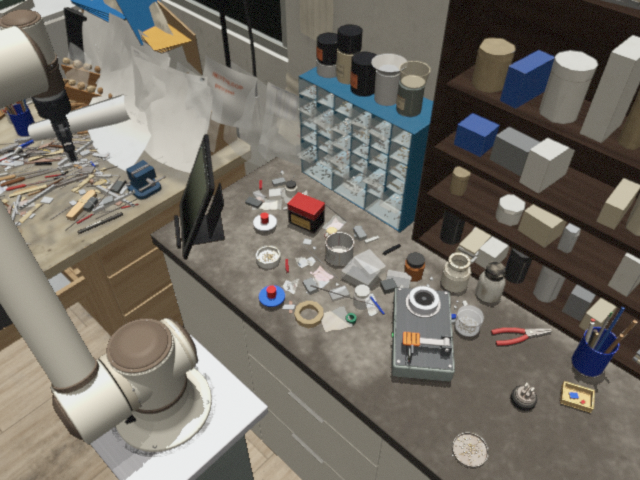

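The scene picture shows two lid candidates: the aluminium-rimmed one with a red knob at about (265,220), and one with a blue rim at (272,296), which is the look-alike. The polisher is at (422,333), with the drum at (424,300) and the lever at (420,342). The screen is at (200,200).

```bash
python3 - <<'E'
from h import *
im=save("top","top")
for t in["polisher","lid_centre","lever_pad","mouth","seal","lever","sorting_dish","bead_box","wax_ring","oiler"]:
    try: print(t,[(np.round(d["location"],1),round(d["p"],2)) for d in arm.find_in("top",t)][:4])
    except Exception as e: print(t,e)
sc=cv2.imread("pics/scene.png")
a=cv2.resize(sc[190:320,230:360],(520,520),interpolation=cv2.INTER_CUBIC)
cv2.imwrite("pics/crop1.png",a)
for px in[(264.5,217)]: print("lid scene knob z~40",atz("scene",px,38))
print("lid scene",atz("scene",(265,222),21)); print("drum",atz("scene",(424,299),76)); print("pad",atz("scene",(410,340),84))
for z,p in[(21,(265,222)),(76,(424,299)),(84,(410,340))]: print(proj("top",atz("scene",p,z)))
E
```

```text
polisher [(array([413.6, 235.7]), 0.95)]
lid_centre [(array([293.7, 292.2]), 0.69), (array([225.4, 232.2]), 0.66)]
lever_pad [(array([426. , 256.4]), 0.88)]
mouth [(array([414.4, 237.2]), 0.95)]
seal [(array([400.2, 216.3]), 0.59), (array([286. , 201.8]), 0.59)]
lever [(array([425.3, 253.5]), 0.69)]
sorting_dish [(array([257., 262.]), 0.9), (array([413.3, 237.2]), 0.15)]
bead_box [(array([433.2, 198.6]), 0.59)]
wax_ring [(array([359. , 262.1]), 0.5)]
oiler []
lid scene knob z~40 [510.61635549 234.39624975  38.        ]
lid scene [509.49829938 232.92345415  21.        ]
drum [ 551.31837331 -259.26519944   76.        ]
pad [ 435.55265983 -306.48621973   84.        ]
[226.20780728 232.51145804]
[405.4748482  216.74281279]
[424.23706785 258.96649341]
```

View pics/top.png

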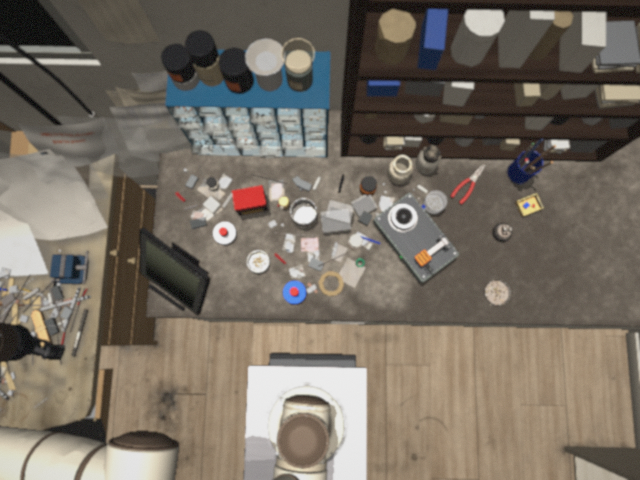

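View pics/crop1.png

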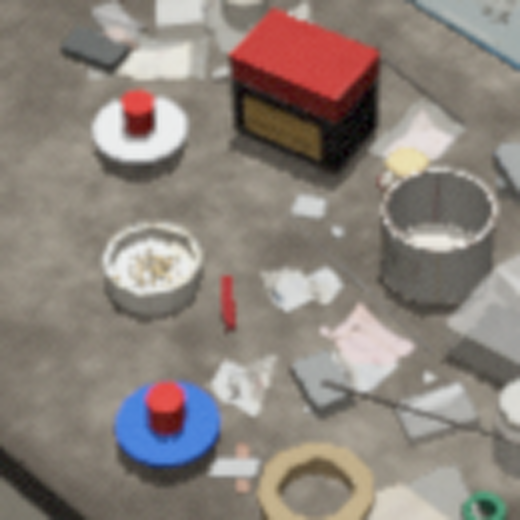

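The enlarged crop confirms it. The lid at crop (140,130), scene (265,222), has the aluminium rim and red knob, so that is the one. The blue one at scene (271,296) stays. In the top picture the lid is at (224,233), the polisher at (415,237), the drum at (402,217), the pad at (424,258) and the screen at (142–210, 230–312).

```bash
python3 - <<'E'
from h import *
for p in[(142,232),(210,275),(195,312)]: print("screen257",p,atz("top",p,257).round(),"z0",atz("top",p,0).round())
arm.get_image("top")
m=arm.masks_of("top","polisher")[0]["pixels"].astype(np.uint8)
r=cv2.minAreaRect(cv2.findContours(m,0,1)[0][0]);b=cv2.boxPoints(r)
P=np.array([atz("top",q,52) for q in b]);print(P.round());
for i in range(2):
    v=P[i+1]-P[i];print(np.linalg.norm(v),np.arctan2(v[1],v[0]))
T=tri([ray("scene",(264.5,222)),ray("top",(224.5,233))]);print("lid",T)
T=tri([ray("scene",(424,299)),ray("top",(403,217))]);print("drum",T)
T=tri([ray("scene",(411,340)),ray("top",(424,258))]);print("pad",T)
E
python3 -m creep '[{"delta_pos":[0,-30,0],"rot":[0,0,0],"jaw":50},{"delta_pos":[0,-35,0],"rot":[0,0,0],"jaw":50},{"delta_pos":[0,-35,0],"rot":[0,0,0],"jaw":50},{"delta_pos":[0,-35,0],"rot":[0,0,0],"jaw":50},{"delta_pos":[0,-35,0],"rot":[0,0,0],"jaw":50},{"delta_pos":[0,-10,0],"rot":[0,0,0],"jaw":50},{"delta_pos":[0,0,0],"rot":[0,0,0],"jaw":50},{"delta_pos":[0,0,0],"rot":[0,0,0],"jaw":50},{"delta_pos":[0,0,0],"rot":[0,0,0],"jaw":50},{"delta_pos":[0,0,0],"rot":[0,0,0],"jaw":50}]'
```

```text
screen257 (142, 232) [459. 385. 257.] z0 [511. 475.   0.]
screen257 (210, 275) [361. 220. 257.] z0 [392. 276.   0.]
screen257 (195, 312) [276. 249. 257.] z0 [289. 311.   0.]
[[ 545. -164.   52.]
 [ 638. -276.   52.]
 [ 460. -411.   52.]
 [ 371. -301.   52.]]
145.1203659172201 -0.8773171058198255
224.22113048315143 -2.4914880756701807
lid [509.81209689 237.54237861  17.40346319]
drum [ 554.03213814 -255.32981901   69.19085844]
pad [ 438.88432951 -306.74412032   80.61057322]
clock: 1.88
position: [203.3, 590.4, 388.8]
ee_rot: [-0.117, -0.696, 0.699, 0.117]
contact_force: [-0.4, 0.1, 0.1]
gripper_width: 49.9
```

```bash
python3 -m creep '[{"delta_pos":[-30,0,17],"rot":[0,0,0],"jaw":50},{"delta_pos":[-41,0,23.5],"rot":[0,0,0],"jaw":50},{"delta_pos":[-41,0,23.5],"rot":[0,0,0],"jaw":50},{"delta_pos":[-41,0,23.5],"rot":[0,0,0],"jaw":50},{"delta_pos":[-41,0,23.5],"rot":[0,0,0],"jaw":50},{"delta_pos":[-41,0,23.5],"rot":[0,0,0],"jaw":50},{"delta_pos":[-41,0,23.5],"rot":[0,0,0],"jaw":50},{"delta_pos":[-41,0,23.5],"rot":[0,0,0],"jaw":50},{"delta_pos":[-41,0,23.5],"rot":[0,0,0],"jaw":50},{"delta_pos":[-41,0,23.5],"rot":[0,0,0],"jaw":50}]' && python3 -m creep '[{"delta_pos":[0,-10,0],"rot":[0,0.1,0],"jaw":50},{"delta_pos":[0,10,0],"rot":[0,0.1,0],"jaw":50},{"delta_pos":[0,20,0],"rot":[0,0.1,0],"jaw":50},{"delta_pos":[0,20,0],"rot":[0,0.1,0],"jaw":50},{"delta_pos":[0,20,0],"rot":[0,0.1,0],"jaw":50},{"delta_pos":[0,20,0],"rot":[0,0.1,0],"jaw":50},{"delta_pos":[0,20,0],"rot":[0,0.1,0],"jaw":50},{"delta_pos":[0,20,0],"rot":[0,0.1,0],"jaw":50},{"delta_pos":[0,20,0],"rot":[0,0.1,0],"jaw":50},{"delta_pos":[0,10,0],"rot":[0,0.1,0],"jaw":50}]'
python3 - <<'E'
from h import *
s=arm.read_state();print(s["position"],s["joints"].round(2),s["clock"])
print(Ro.from_quat(s["ee_rot"]).as_matrix().round(3))
cal=arm.calibration("wrist");im=save("wrist","w1")
print(arm.find_in("wrist","lid_centre"))
hsv=cv2.cvtColor(im,cv2.COLOR_RGB2HSV);m=(((hsv[...,0]<8)|(hsv[...,0]>172))&(hsv[...,1]>150)&(hsv[...,2]>80)).astype(np.uint8)
n,l,st,c=cv2.connectedComponentsWithStats(m)
for i in range(1,n):
    if st[i,4]>60: print(st[i],c[i].round(1),atz("wrist",c[i],42,cal).round(1))
E
```

```text
clock: 2.72
position: [473.9, 280.7, 389.8]
ee_rot: [-0.116, -0.697, 0.698, 0.117]
contact_force: [0.3, 0.5, 0.5]
gripper_width: 49.9
clock: 3.55
position: [471.5, 281.4, 236.8]
ee_rot: [-0.438, -0.552, 0.557, 0.439]
contact_force: [0.0, -0.9, -1.4]
gripper_width: 49.9
[471.49445776 281.35959865 236.81813129] [ 0.83  0.24 -0.13 -0.   -1.2  -0.6 ] 3.55
[[-0.231 -0.006 -0.973]
 [ 0.973 -0.004 -0.231]
 [-0.003 -1.     0.006]]
[{'location': [474.9, 24.1], 'p': 0.73}, {'location': [283.7, 156.9], 'p': 0.59}]
[466   6  26  24 451] [478.3  17.7] [352.8  45.5  42. ]
[369  16  35  24 281] [386.3  27.7] [443.7  91.4  42. ]
[ 173   18   63   94 5320] [203.9  64.7] [608.  167.3  42. ]
[272 145  24  24 436] [283.5 156.6] [510.2 240.9  42. ]
[162 241  26  21 223] [173.9 251.1] [604.  361.1  42. ]
```

View pics/w1.png

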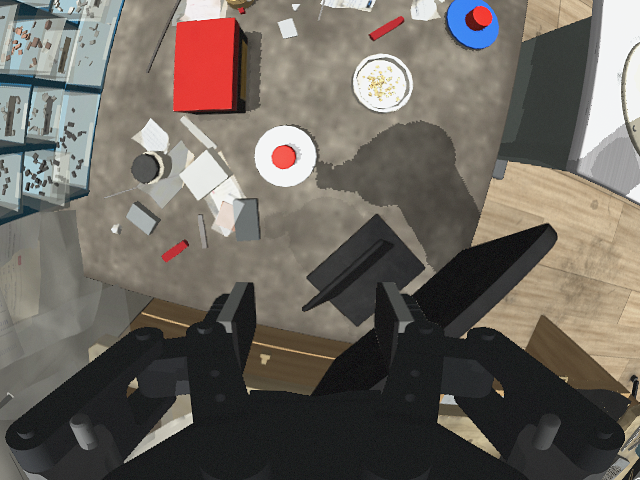

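The wrist picture shows the aluminium lid at (285,156) with its knob at (283,157). The blue one is at (478,20), the dish at (382,82) and the screen at (450,300). The knob measures (510,241), which agrees with the triangulated (510,238).

```bash
python3 -m creep '[{"delta_pos":[-16,0,-9],"rot":[0,0,0],"jaw":50},{"delta_pos":[-16,0,-9],"rot":[0,0,0],"jaw":50},{"delta_pos":[-16,0,-9],"rot":[0,0,0],"jaw":50},{"delta_pos":[0,10,0],"rot":[0,0,0],"jaw":50},{"delta_pos":[0,25,0],"rot":[0,0,0],"jaw":50},{"delta_pos":[0,30,0],"rot":[0,0,0],"jaw":50},{"delta_pos":[0,30,0],"rot":[0,0,0],"jaw":50},{"delta_pos":[0,20,0],"rot":[0,0,0],"jaw":50},{"delta_pos":[0,5,0],"rot":[0,0,0],"jaw":50},{"delta_pos":[0,0,0],"rot":[0,0,0],"jaw":50}]'
cat > knob.py <<'E'
from h import *
def knob(cam="wrist",z=42,near=None):
    cal=arm.calibration(cam);im=arm.get_image(cam)
    hsv=cv2.cvtColor(im,cv2.COLOR_RGB2HSV);m=(((hsv[...,0]<8)|(hsv[...,0]>172))&(hsv[...,1]>150)&(hsv[...,2]>80)).astype(np.uint8)
    n,l,st,c=cv2.connectedComponentsWithStats(m)
    for i in range(1,n):
        if st[i,4]>60: print(st[i],c[i].round(1),atz(cam,c[i],z,cal).round(1))
    return im
E
python3 - <<'E'
from knob import *
s=arm.read_state();print(s["position"],s["joints"].round(2),s["clock"])
im=knob();cv2.imwrite("pics/w2.png",im[:,:,::-1])
E
```

```text
clock: 4.48
position: [510.0, 242.1, 119.6]
ee_rot: [-0.436, -0.555, 0.558, 0.437]
contact_force: [-0.3, -0.7, 0.3]
gripper_width: 50.5
[510.00843802 242.10344802 119.55633969] [ 0.73  0.37 -0.27  0.   -0.94 -0.49] 4.4833
[  150    27    93   146 12774] [195.6 100.3] [607.8 169.8  42. ]
[552  28  37  31 861] [570.   43.3] [356.4  46.3  42. ]
[433  33  47  33 523] [455.5  48.8] [448.8  92.   42. ]
[297 214  33  38 896] [313.  234.3] [510.9 240.1  42. ]
[163 327  20  12 146] [172.2 333.5] [599.1 344.3  42. ]
```

View pics/w2.png

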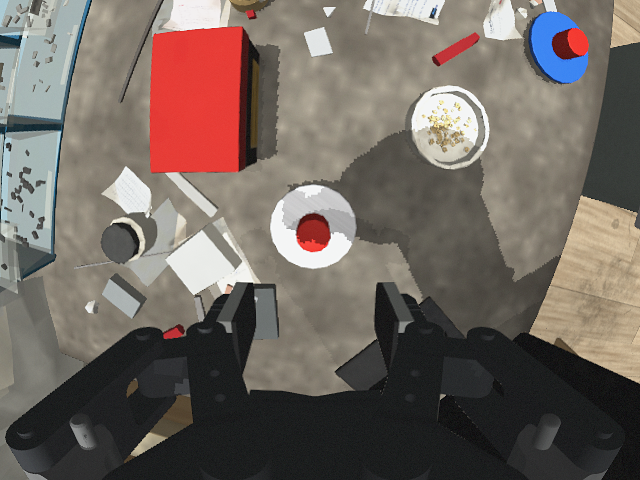

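The knob is at (313,232) and the measured (511,240) is nearly under the TCP, so I go down and grip.

```bash
python3 -m creep '[{"delta_pos":[1,15,0],"rot":[0,0,0],"jaw":50},{"delta_pos":[-2,25,0],"rot":[0,0,0],"jaw":50},{"delta_pos":[0,25,0],"rot":[0,0,0],"jaw":50},{"delta_pos":[0,20,0],"rot":[0,0,0],"jaw":50},{"delta_pos":[0,8,0],"rot":[0,0,0],"jaw":50},{"delta_pos":[0,2,0],"rot":[0,0,0],"jaw":50},{"delta_pos":[0,0,0],"rot":[0,0,0],"jaw":50},{"delta_pos":[0,0,0],"rot":[0,0,0],"jaw":50},{"delta_pos":[0,0,0],"rot":[0,0,0],"jaw":20},{"delta_pos":[0,0,0],"rot":[0,0,0],"jaw":20}]'
```

```text
clock: 5.37
position: [511.8, 242.2, 27.4]
ee_rot: [0.437, 0.557, -0.555, -0.437]
contact_force: [0.0, 0.2, -0.4]
gripper_width: 26.6
```

```bash
python3 -m creep '[{"delta_pos":[0,0,0],"rot":[0,0,0],"jaw":15},{"delta_pos":[0,0,0],"rot":[0,0,0],"jaw":15},{"delta_pos":[0,0,0],"rot":[0,0,0],"jaw":15},{"delta_pos":[0,0,0],"rot":[0,0,0],"jaw":15},{"delta_pos":[0,0,0],"rot":[0,0,0],"jaw":15},{"delta_pos":[0,0,0],"rot":[0,0,0],"jaw":15},{"delta_pos":[0,0,0],"rot":[0,0,0],"jaw":15},{"delta_pos":[0,0,0],"rot":[0,0,0],"jaw":15},{"delta_pos":[0,0,0],"rot":[0,0,0],"jaw":15},{"delta_pos":[0,0,0],"rot":[0,0,0],"jaw":15}]'
```

```text
clock: 6.2
position: [511.1, 241.5, 26.0]
ee_rot: [-0.437, -0.556, 0.556, 0.437]
contact_force: [-0.1, -0.6, 0.1]
gripper_width: 15.0
```

The fingers went to 15 mm, so the knob is not between them. I'll look.

```bash
python3 - <<'E'
from knob import *
im=knob();cv2.imwrite("pics/w3.png",im[:,:,::-1])
s=save("scene","s2");
cv2.imwrite("pics/s2c.png",cv2.resize(s[150:310,180:340,::-1],(480,480),interpolation=2))
E
```

```text
[   52     0   139   202 26741] [120.1 100.3] [612.  177.1  42. ]
[488   0  63  38 972] [517.   16.8] [454.4  98.1  42. ]
[632   7   8  31 176] [636.2  20.6] [378.3  59.2  42. ]
[ 293  254   45   63 2110] [315.1 285.6] [511.5 237.2  42. ]
```

View pics/w3.png

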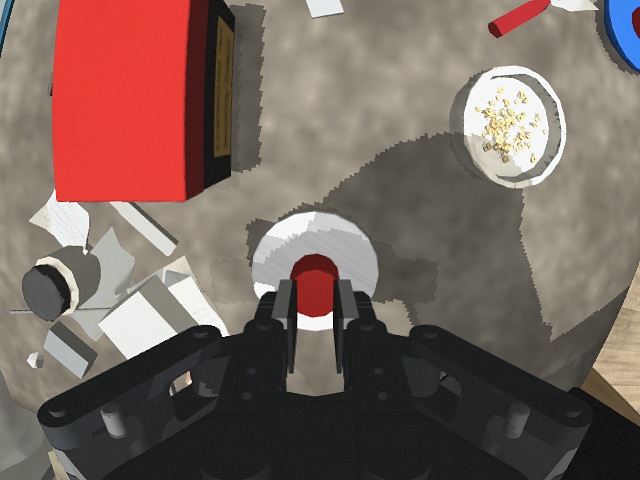

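```bash
python3 - <<'E'
from h import *
s=arm.read_state();R=Ro.from_quat(s["ee_rot"]).as_matrix();p=s["position"]
c=arm.calibration("wrist");print("cam",-np.array(c["R"]).T@c["t"],"tcp",p,s["contact_force"],s["gripper_width"])
print("tcp px",proj("wrist",p),"grasp px",proj("wrist",p-19*R[:,1]))
for y in (241,245,237): 
  print(y,[proj("wrist",np.array([511,y,z])).round() for z in(42,18)],"knob front/back",proj("wrist",np.array([511,y-12,42])).round(),proj("wrist",np.array([511,y+12,42])).round(),"rim",proj("wrist",np.array([511,y-32,18])).round(),proj("wrist",np.array([511,y+32,18])).round())
for q in[(315,212),(252,268),(379,268),(315,330)]: print("rim",q,atz("wrist",q,18).round(1))
for q in[(315,254),(315,270),(315,300)]: print(q,atz("wrist",q,42).round(1))
E
```

```text
cam [526.44031519 176.81158254 189.12691742] tcp [511.0656091  241.52512913  25.97768924] [-0.43180478  0.28064651 -0.61439172] 15.295107694443614
tcp px [313.84739614 280.80778459] grasp px [313.75194267 297.60796705]
241 [array([314., 294.]), array([314., 274.])] knob front/back [321. 268.] [308. 317.] rim [330. 212.] [300. 329.]
245 [array([312., 302.]), array([312., 281.])] knob front/back [319. 277.] [306. 325.] rim [328. 220.] [298. 335.]
237 [array([316., 285.]), array([316., 266.])] knob front/back [323. 260.] [310. 310.] rim [332. 204.] [302. 322.]
rim (315, 212) [518.  210.8  18. ]
rim (252, 268) [541.6 245.5  18. ]
rim (379, 268) [480.5 230.6  18. ]
rim (315, 330) [503.1 271.8  18. ]
(315, 254) [515.  223.4  42. ]
(315, 270) [513.3 230.3  42. ]
(315, 300) [509.9 243.9  42. ]
```

View pics/s2c.png

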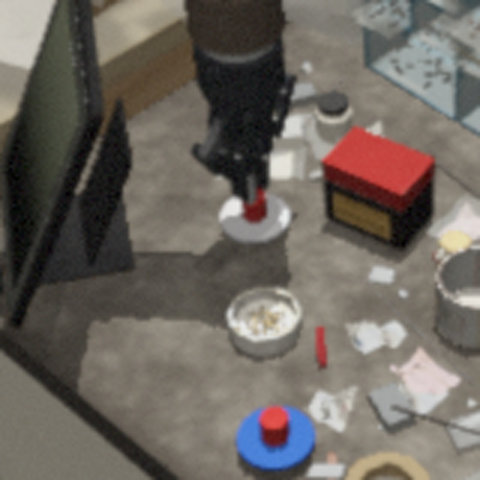

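The geometry says the lid is at (511,241) and the fingers straddle the knob. I'll close further to see whether they stop.

```bash
python3 -m creep '[{"delta_pos":[0,0,0],"rot":[0,0,0],"jaw":10},{"delta_pos":[0,0,0],"rot":[0,0,0],"jaw":10},{"delta_pos":[0,0,0],"rot":[0,0,0],"jaw":10},{"delta_pos":[0,0,0],"rot":[0,0,0],"jaw":10},{"delta_pos":[0,0,0],"rot":[0,0,0],"jaw":5},{"delta_pos":[0,0,0],"rot":[0,0,0],"jaw":5},{"delta_pos":[0,0,0],"rot":[0,0,0],"jaw":5},{"delta_pos":[0,0,0],"rot":[0,0,0],"jaw":5},{"delta_pos":[0,0,0],"rot":[0,0,0],"jaw":5},{"delta_pos":[0,0,0],"rot":[0,0,0],"jaw":5}]'
```

```text
clock: 7.13
position: [511.1, 241.5, 26.0]
ee_rot: [0.437, 0.556, -0.556, -0.437]
contact_force: [-0.7, -0.5, -0.7]
gripper_width: 5.3
```

```bash
python3 - <<'E'
from h import *
w=save("wrist","w4");s=save("scene","s4")
a=cv2.resize(w[180:400,220:420],(400,440),interpolation=2)
b=cv2.resize(s[195:250,235:290],(400,440),interpolation=2)
cv2.imwrite("pics/c4.png",np.hstack([a,b])[:,:,::-1])
st=arm.read_state();print(st["gripper_width"],st["position"])
for z in(26,42,18): print(z,proj("scene",np.array([511,241.,z])))
E
```

```text
5.069885971043982 [511.06826066 241.533364    26.02955092]
26 [263.26038523 218.97525193]
42 [262.83897035 214.69197576]
18 [263.46879471 221.09353343]
```

View pics/c4.png

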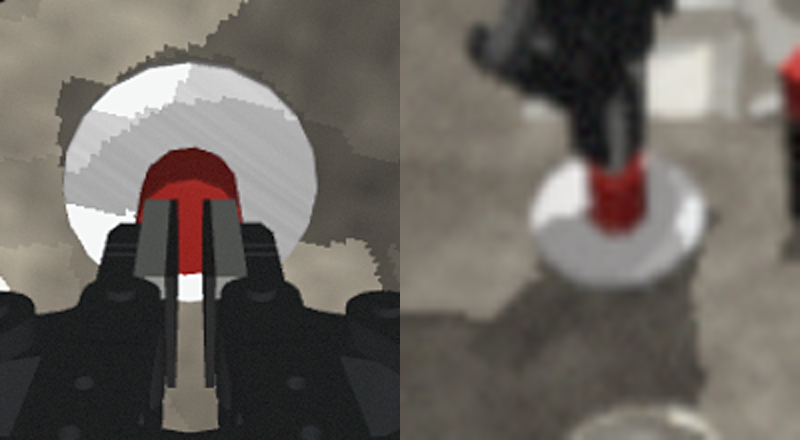

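The close crop (c4) shows the fingertips just above the knob's top: bright red shows between and in front of them, and the wrist tip row 279 fits a tip at z≈44. So the real fingertips are roughly 18 mm higher than the reported TCP. I'll open, go down further in small steps watching the force, and grip again.

```bash
python3 -m creep '[{"delta_pos":[0,0,0],"rot":[0,0,0],"jaw":45},{"delta_pos":[0,0,0],"rot":[0,0,0],"jaw":45},{"delta_pos":[0,0,0],"rot":[0,0,0],"jaw":45},{"delta_pos":[0,0,0],"rot":[0,0,0],"jaw":45},{"delta_pos":[0,3,0],"rot":[0,0,0],"jaw":45},{"delta_pos":[0,3,0],"rot":[0,0,0],"jaw":45},{"delta_pos":[0,2,0],"rot":[0,0,0],"jaw":45},{"delta_pos":[0,2,0],"rot":[0,0,0],"jaw":45},{"delta_pos":[0,0,0],"rot":[0,0,0],"jaw":45},{"delta_pos":[0,0,0],"rot":[0,0,0],"jaw":45}]'; python3 -m creep '[{"delta_pos":[0,2,0],"rot":[0,0,0],"jaw":45},{"delta_pos":[0,2,0],"rot":[0,0,0],"jaw":45},{"delta_pos":[0,2,0],"rot":[0,0,0],"jaw":45},{"delta_pos":[0,0,0],"rot":[0,0,0],"jaw":45},{"delta_pos":[0,0,0],"rot":[0,0,0],"jaw":15},{"delta_pos":[0,0,0],"rot":[0,0,0],"jaw":15},{"delta_pos":[0,0,0],"rot":[0,0,0],"jaw":15},{"delta_pos":[0,0,0],"rot":[0,0,0],"jaw":15},{"delta_pos":[0,0,0],"rot":[0,0,0],"jaw":15},{"delta_pos":[0,0,0],"rot":[0,0,0],"jaw":15}]'
```

```text
clock: 8.07
position: [511.0, 241.5, 15.7]
ee_rot: [-0.437, -0.556, 0.556, 0.437]
contact_force: [-0.4, -0.5, 0.8]
gripper_width: 44.9
clock: 8.9
position: [511.3, 241.7, 10.3]
ee_rot: [0.437, 0.556, -0.556, -0.437]
contact_force: [-0.3, -0.0, 2.3]
gripper_width: 21.2
```

```bash
python3 -m creep '[{"delta_pos":[0,0,0],"rot":[0,0,0],"jaw":12},{"delta_pos":[0,0,0],"rot":[0,0,0],"jaw":12},{"delta_pos":[0,0,0],"rot":[0,0,0],"jaw":12},{"delta_pos":[0,0,0],"rot":[0,0,0],"jaw":12},{"delta_pos":[0,-2,0],"rot":[0,0,0],"jaw":12},{"delta_pos":[0,-4,0],"rot":[0,0,0],"jaw":12},{"delta_pos":[0,-10,0],"rot":[0,0,0],"jaw":12},{"delta_pos":[0,-15,0],"rot":[0,0,0],"jaw":12},{"delta_pos":[0,-20,0],"rot":[0,0,0],"jaw":12},{"delta_pos":[0,-20,0],"rot":[0,0,0],"jaw":12}]'
python3 - <<'E'
from h import *
w=save("wrist","w5");s=save("scene","s5")
a=cv2.resize(w[180:400,220:420],(400,440),interpolation=2)
b=cv2.resize(s[175:240,235:300],(400,440),interpolation=2)
cv2.imwrite("pics/c5.png",np.hstack([a,b])[:,:,::-1])
st=arm.read_state();print(st["gripper_width"],st["position"],st["contact_force"])
E
```

```text
clock: 9.73
position: [510.5, 241.2, 81.8]
ee_rot: [-0.437, -0.556, 0.557, 0.437]
contact_force: [0.7, -0.1, -1.0]
gripper_width: 21.0
21.110106766431947 [513.14884217 243.08355124  85.05756216] [-0.09606599  0.65222398 -0.28563417]
```

View pics/c5.png

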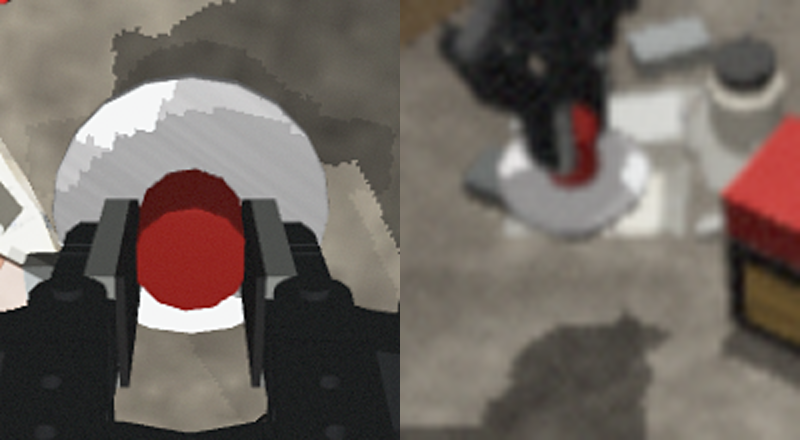

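The c5 crop shows the lid held level by its knob between the fingers, with the knob at wrist (315,309). Next I lift and carry it over to the drum.

```bash
python3 -m creep '[{"delta_pos":[0,-20,0],"rot":[0,0,0],"jaw":12},{"delta_pos":[0,-30,0],"rot":[0,0,0],"jaw":12},{"delta_pos":[0,-30,0],"rot":[0,0,0],"jaw":12},{"delta_pos":[-10,-20,1.5],"rot":[0,0,0],"jaw":12},{"delta_pos":[-20,-10,3],"rot":[0,0,0],"jaw":12},{"delta_pos":[-30,0,4.6],"rot":[0,0,0],"jaw":12},{"delta_pos":[-40,0,6.2],"rot":[0,0,0],"jaw":12},{"delta_pos":[-40,0,6.2],"rot":[0,0,0],"jaw":12},{"delta_pos":[-40,0,6.2],"rot":[0,0,0],"jaw":12},{"delta_pos":[-40,0,6.2],"rot":[0,0,0],"jaw":12}]' && python3 -m creep '[{"delta_pos":[-40,0,6.2],"rot":[0,0,0],"jaw":12},{"delta_pos":[-40,0,6.2],"rot":[0,0,0],"jaw":12},{"delta_pos":[-40,0,6.2],"rot":[0,0,0],"jaw":12},{"delta_pos":[-40,0,6.2],"rot":[0,0,0],"jaw":12},{"delta_pos":[-40,0,6.2],"rot":[0,0,0],"jaw":12},{"delta_pos":[-40,0,6.2],"rot":[0,0,0],"jaw":12},{"delta_pos":[-20,0,3],"rot":[0,0.02,0],"jaw":12},{"delta_pos":[-10,0,1.5],"rot":[0,0.05,0],"jaw":12},{"delta_pos":[0,0,0],"rot":[0,0.1,0],"jaw":12},{"delta_pos":[0,0,0],"rot":[0,0.11,0],"jaw":12}]' && python3 -m creep '[{"delta_pos":[0,0,0],"rot":[0,0.11,0],"jaw":12},{"delta_pos":[0,0,0],"rot":[0,0.11,0],"jaw":12},{"delta_pos":[0,0,0],"rot":[0,0.11,0],"jaw":12},{"delta_pos":[0,0,0],"rot":[0,0.11,0],"jaw":12},{"delta_pos":[0,0,0],"rot":[0,0.11,0],"jaw":12},{"delta_pos":[0,0,0],"rot":[0,0.11,0],"jaw":12},{"delta_pos":[0,0,0],"rot":[0,0.11,0],"jaw":12},{"delta_pos":[0,0,0],"rot":[0,0.08,0],"jaw":12},{"delta_pos":[0,0,0],"rot":[0,0.03,0],"jaw":12},{"delta_pos":[0,0,0],"rot":[0,0,0],"jaw":12}]'
python3 - <<'E'
from h import *
s=arm.read_state();R=Ro.from_quat(s["ee_rot"]).as_matrix();print(s["position"],s["joints"].round(2),s["clock"],s["gripper_width"]);print(R.round(3))
cal=arm.calibration("wrist");print("cam",-np.array(cal["R"]).T@cal["t"])
save("wrist","w6")
for t in("mouth","polisher","lever_pad"):
  for d in arm.find_in("wrist",t)[:2]: print(t,d["location"],d["p"],atz("wrist",d["location"],84 if t=="lever_pad" else 76,cal).round(1))
print("proj mouth guess",proj("wrist",np.array([552,-256,76.]),cal),"lid",proj("wrist",s["position"]+[0,0,10.7],cal))
E
```

```text
clock: 10.67
position: [529.2, 18.1, 190.5]
ee_rot: [-0.436, -0.556, 0.556, 0.437]
contact_force: [0.2, 0.6, -1.3]
gripper_width: 21.1
clock: 11.5
position: [552.5, -253.3, 189.6]
ee_rot: [-0.511, -0.487, 0.488, 0.513]
contact_force: [-0.7, 0.1, -1.1]
gripper_width: 20.8
clock: 12.33
position: [552.7, -252.1, 190.1]
ee_rot: [-0.67, -0.225, 0.226, 0.671]
contact_force: [-0.0, -0.6, -1.3]
gripper_width: 21.5
[ 552.74732441 -252.11313202  190.05600776] [-0.16  0.37 -0.07 -0.   -1.13 -0.76] 12.3333 21.478144027219635
[[ 0.797 -0.002 -0.604]
 [ 0.604  0.001  0.797]
 [-0.001 -1.     0.002]]
cam [ 499.37325207 -292.47727549  353.2636869 ]
mouth [311.7, 124.7] 0.68 [ 492.8 -299.5   76. ]
polisher [308.9, 122.0] 0.61 [ 492.5 -302.4   76. ]
lever_pad [335.4, 69.0] 0.79 [ 450.1 -310.7   84. ]
proj mouth guess [310.37974014 221.67245796] lid [313.76714624 291.06737514]
```

View pics/w6.png

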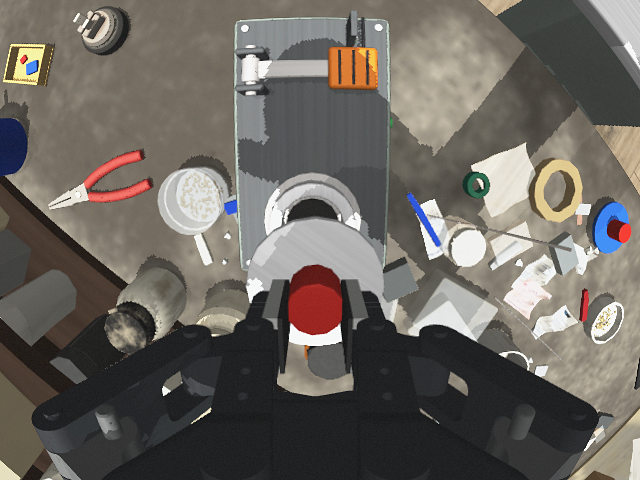

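The w6 picture shows the drum's ring centred near (312,215), partly behind the held lid (315,270). The pad is orange at (353,68), with the scale plate beyond it at (355,28). The bead box is at (192,200). I'll fit the ring numerically.

```bash
python3 - <<'E'
from h import *
im=cv2.imread("pics/w6.png");cal=arm.calibration("wrist")
g=cv2.GaussianBlur(cv2.cvtColor(im,cv2.COLOR_BGR2GRAY).astype(np.float32),(0,0),1)
ux=np.array([.604,-.797]);uy=np.array([.797,.604])
def prof(c,r,th,z):
    P=[np.r_[c+r*(np.cos(a)*ux+np.sin(a)*uy),z] for a in th]
    px=np.array([proj("wrist",p,cal) for p in P],np.float32)
    return cv2.remap(g,px[:,0].reshape(1,-1),px[:,1].reshape(1,-1),cv2.INTER_LINEAR)[0]
th=np.radians(np.arange(195,346,5))
for name,r,sg in(("bore24",24,1),("outer34",34,-1)):
    best=[]
    for dx in np.arange(-12,13,1.5):
        for dy in np.arange(-12,13,1.5):
            c=np.array([552,-256])+dx*ux+dy*uy
            d=sg*(prof(c,r+1.2,th,76)-prof(c,r-1.2,th,76))
            best.append((np.clip(d,-40,40).mean(),*c.round(1)))
    best.sort(reverse=True);print(name,*[tuple(np.round(b,1)) for b in best[:5]])
hsv=cv2.cvtColor(im,cv2.COLOR_BGR2HSV);m=((hsv[...,0]>5)&(hsv[...,0]<20)&(hsv[...,1]>180)).astype(np.uint8);m[150:]=0
n,l,st,c=cv2.connectedComponentsWithStats(m);i=1+st[1:,4].argmax();print(st[i],c[i],"pad",atz("wrist",c[i],84,cal).round(1))
for q in[(237,17),(387,20),(245,268),(381,268)]: print("deck",q,atz("wrist",q,52,cal).round(1))
# lid in hand: knob top
hh=(((hsv[...,0]<5)|(hsv[...,0]>175))&(hsv[...,1]>180)).astype(np.uint8)
n,l,st,c=cv2.connectedComponentsWithStats(hh);i=l[300,316];print(st[i],c[i],"bbox right/left at z222",atz("wrist",(st[i][0],300),222,cal).round(1),atz("wrist",(st[i][0]+st[i][2],300),222,cal).round(1),atz("wrist",(316,333),222,cal).round(1))
# rim fit z=207+.. rim top at reading+7.7
for z in(198,195):
    best=[]
    th2=np.radians(np.arange(190,351,5))
    for dx in np.arange(-8,8.1,1):
        for dy in np.arange(-8,8.1,1):
            c=np.array([552.7,-252.1])+dx*ux+dy*uy
            d=-(prof(c,33,th2,z)-prof(c,31,th2,z));best.append((np.clip(d,-40,40).mean(),*c.round(1)))
    best.sort(reverse=True);print("lid rim",z,*[tuple(np.round(b,1)) for b in best[:4]])
E
```

```text
bore24 (np.float64(37.2), np.float64(556.5), np.float64(-254.5)) (np.float64(35.3), np.float64(555.0), np.float64(-250.0)) (np.float64(34.9), np.float64(557.7), np.float64(-253.6)) (np.float64(34.8), np.float64(558.6), np.float64(-254.8)) (np.float64(33.6), np.float64(554.1), np.float64(-248.8))
outer34 (np.float64(37.2), np.float64(547.5), np.float64(-257.5)) (np.float64(36.8), np.float64(548.4), np.float64(-258.7)) (np.float64(32.4), np.float64(549.6), np.float64(-257.8)) (np.float64(30.4), np.float64(548.7), np.float64(-256.6)) (np.float64(28.5), np.float64(555.9), np.float64(-251.2))
[ 329   47   49   43 1521] [350.92044707  68.85075608] pad [ 443.6 -302.5   84. ]
deck (237, 17) [ 455.4 -406.    52. ]
deck (387, 20) [ 383.5 -306.5   52. ]
deck (245, 268) [ 624.9 -273.6   52. ]
deck (381, 268) [ 552.9 -179.    52. ]
[ 288  265   54   70 3016] [314.92506631 300.74535809] bbox right/left at z222 [ 555.1 -263.4  222. ] [ 542.3 -246.7  222. ] [ 560.3 -245.7  222. ]
lid rim 198 (np.float64(35.7), np.float64(553.5), np.float64(-251.5)) (np.float64(30.0), np.float64(552.9), np.float64(-250.7)) (np.float64(27.3), np.float64(552.7), np.float64(-252.1)) (np.float64(27.0), np.float64(554.1), np.float64(-252.3))
lid rim 195 (np.float64(32.6), np.float64(553.5), np.float64(-251.5)) (np.float64(29.7), np.float64(554.1), np.float64(-252.3)) (np.float64(29.4), np.float64(552.9), np.float64(-250.7)) (np.float64(28.5), np.float64(554.3), np.float64(-250.9))
```

The bore fit (556.5,-254.5), the pad-plus-layout estimate (557.3,-253.9) and the deck edges agree. The outer-circle fit (547.5,-257.5) disagrees and was probably a shadow edge. I'll shift 55 mm aside so the wrist camera looks straight down into the drum and check it once more.

```bash
python3 -m creep '[{"delta_pos":[10,0,0],"rot":[0,0,0],"jaw":12},{"delta_pos":[15,0,0],"rot":[0,0,0],"jaw":12},{"delta_pos":[15,0,0],"rot":[0,0,0],"jaw":12},{"delta_pos":[10,0,0],"rot":[0,0,0],"jaw":12},{"delta_pos":[5,0,0],"rot":[0,0,0],"jaw":12},{"delta_pos":[0,0,0],"rot":[0,0,0],"jaw":12},{"delta_pos":[0,0,0],"rot":[0,0,0],"jaw":12},{"delta_pos":[0,0,0],"rot":[0,0,0],"jaw":12},{"delta_pos":[0,0,0],"rot":[0,0,0],"jaw":12},{"delta_pos":[0,0,0],"rot":[0,0,0],"jaw":12}]'
python3 - <<'E'
from h import *
s=arm.read_state();p0=s["position"];R=Ro.from_quat(s["ee_rot"]).as_matrix();cal=arm.calibration("wrist");im=save("wrist","w7")[:,:,::-1];print(p0,R.round(3).tolist())
g=cv2.GaussianBlur(cv2.cvtColor(np.ascontiguousarray(im),cv2.COLOR_BGR2GRAY).astype(np.float32),(0,0),1)
ux=np.array([.604,-.797]);uy=np.array([.797,.604])
def prof(c,r,th,z):
    px=np.array([proj("wrist",np.r_[c+r*(np.cos(a)*ux+np.sin(a)*uy),z],cal) for a in th],np.float32)
    return cv2.remap(g,px[:,0].reshape(1,-1),px[:,1].reshape(1,-1),cv2.INTER_LINEAR)[0]
def fit(n,c0,r,sg,th,z,w=8):
    best=[]
    for dx in np.arange(-w,w+.1,1):
        for dy in np.arange(-w,w+.1,1):
            c=c0+dx*ux+dy*uy;d=sg*(prof(c,r+1.2,th,z)-prof(c,r-1.2,th,z));best.append((np.clip(d,-40,40).mean(),*c))
    best.sort(reverse=True);print(n,*[np.round(b,1).tolist() for b in best[:4]])
full=np.radians(np.arange(0,360,10));c0=np.array([556.,-254.])
fit("bore",c0,24,1,full,76);fit("outer",c0,34,-1,full,76)
fit("rim",p0[:2],32,-1,np.radians(np.arange(190,351,5)),p0[2]+8)
print("proj",proj("wrist",np.array([556,-254,76.]),cal))
hsv=cv2.cvtColor(np.ascontiguousarray(im),cv2.COLOR_BGR2HSV);m=((hsv[...,0]>5)&(hsv[...,0]<20)&(hsv[...,1]>180)).astype(np.uint8);m[260:]=0
n,l,st,c=cv2.connectedComponentsWithStats(m);i=1+st[1:,4].argmax();print(st[i],c[i],"pad",atz("wrist",c[i],84,cal).round(1))
E
```

```text
clock: 13.37
position: [596.8, -219.5, 191.2]
ee_rot: [0.67, 0.226, -0.226, -0.67]
contact_force: [-0.1, 0.2, 0.3]
gripper_width: 21.0
[ 596.84295674 -219.49036111  191.1720334 ] [[0.797, 0.0, -0.605], [0.605, -0.0, 0.797], [-0.0, -1.0, -0.0]]
bore [40.0, 554.0, -253.0] [39.1, 553.4, -252.2] [35.5, 554.8, -252.4] [33.7, 553.2, -253.6]
outer [31.5, 555.0, -251.0] [30.4, 554.4, -250.2] [30.0, 556.2, -252.6] [29.8, 553.6, -250.8]
rim [21.2, 590.4, -219.3] [20.8, 589.6, -219.9] [20.7, 597.4, -220.3] [20.3, 596.8, -219.5]
proj [310.34492415 155.32329556]
[329   0  49  20 335] [352.36716418  13.60298507] pad [ 451.9 -294.6   84. ]
```

View pics/w7.png

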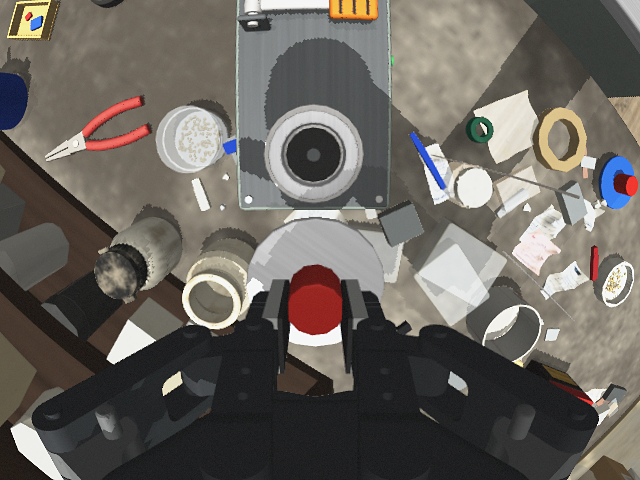

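The w7 picture shows the drum free at (313,154) with its dark bore centred there, and the lid in hand at (316,285). The full-circle bore fit gives the mouth at (554,-253). I move back over it and go down to just above.

```bash
python3 -m creep '[{"delta_pos":[-10,0,-0.6],"rot":[0,0,0],"jaw":12},{"delta_pos":[-18,0,0],"rot":[0,0,0],"jaw":12},{"delta_pos":[-18,0,0],"rot":[0,0,0],"jaw":12},{"delta_pos":[-9.3,0,0],"rot":[0,0,0],"jaw":12},{"delta_pos":[0,15,0],"rot":[0,0,0],"jaw":12},{"delta_pos":[0,25,0],"rot":[0,0,0],"jaw":12},{"delta_pos":[0,25,0],"rot":[0,0,0],"jaw":12},{"delta_pos":[0,20,0],"rot":[0,0,0],"jaw":12},{"delta_pos":[0,10,0],"rot":[0,0,0],"jaw":12},{"delta_pos":[0,0,0],"rot":[0,0,0],"jaw":12}]'
python3 - <<'E'
from h import *
for i in range(3):
    s=arm.read_state();print(s["position"].round(2),s["contact_force"].round(2),s["gripper_width"]);save("wrist","w8")
E
```

```text
clock: 14.25
position: [551.1, -253.4, 93.7]
ee_rot: [-0.669, -0.224, 0.227, 0.671]
contact_force: [0.8, 0.2, -1.4]
gripper_width: 20.9
[ 551.15 -253.38   93.67] [ 0.84  0.21 -1.37] 20.88329455934642
[ 552.6  -253.7    95.57] [ 0.07 -0.46 -0.24] 20.957782084463023
[ 553.78 -253.81   96.89] [ 0.17 -0.54 -0.1 ] 21.030468215259983
```

```bash
python3 -m creep '[{"delta_pos":[0,0,0],"rot":[0,0,0],"jaw":12},{"delta_pos":[0,3,0],"rot":[0,0,0],"jaw":12},{"delta_pos":[0,3,0],"rot":[0,0,0],"jaw":12},{"delta_pos":[0,2,0],"rot":[0,0,0],"jaw":12},{"delta_pos":[0,2,0],"rot":[0,0,0],"jaw":12},{"delta_pos":[0,2,0],"rot":[0,0,0],"jaw":12},{"delta_pos":[0,1,0],"rot":[0,0,0],"jaw":12},{"delta_pos":[0,0,0],"rot":[0,0,0],"jaw":12},{"delta_pos":[0,0,0],"rot":[0,0,0],"jaw":12},{"delta_pos":[0,0,0],"rot":[0,0,0],"jaw":12}]'
```

```text
clock: 15.23
position: [553.6, -253.1, 83.0]
ee_rot: [-0.67, -0.226, 0.226, 0.67]
contact_force: [0.0, -0.2, -1.0]
gripper_width: 20.9
```

The plug is below the rim with no contact force, so it has entered the bore. Now I press.

```bash
python3 -m creep '[{"delta_pos":[0,1,0],"rot":[0,0,0],"jaw":12},{"delta_pos":[0,1,0],"rot":[0,0,0],"jaw":12},{"delta_pos":[0,1,0],"rot":[0,0,0],"jaw":12},{"delta_pos":[0,0,0],"rot":[0,0,0],"jaw":12},{"delta_pos":[0,0,0],"rot":[0,0,0],"jaw":12},{"delta_pos":[0,0,0],"rot":[0,0,0],"jaw":12},{"delta_pos":[0,1,0],"rot":[0,0,0],"jaw":12},{"delta_pos":[0,1,0],"rot":[0,0,0],"jaw":12},{"delta_pos":[0,0,0],"rot":[0,0,0],"jaw":12},{"delta_pos":[0,0,0],"rot":[0,0,0],"jaw":12}]'; python3 -m creep '[{"delta_pos":[0,1,0],"rot":[0,0,0],"jaw":12},{"delta_pos":[0,0,0],"rot":[0,0,0],"jaw":12},{"delta_pos":[0,1,0],"rot":[0,0,0],"jaw":12},{"delta_pos":[0,0,0],"rot":[0,0,0],"jaw":12},{"delta_pos":[0,0,0],"rot":[0,0,0],"jaw":12},{"delta_pos":[0,0,0],"rot":[0,0,0],"jaw":12},{"delta_pos":[0,0,0],"rot":[0,0,0],"jaw":12},{"delta_pos":[0,0,0],"rot":[0,0,0],"jaw":12},{"delta_pos":[0,0,0],"rot":[0,0,0],"jaw":12},{"delta_pos":[0,0,0],"rot":[0,0,0],"jaw":12}]'
```

```text
clock: 16.07
position: [553.8, -253.2, 79.6]
ee_rot: [0.67, 0.226, -0.226, -0.67]
contact_force: [-1.7, 1.3, 6.2]
gripper_width: 21.3
clock: 16.9
position: [553.8, -253.2, 77.7]
ee_rot: [0.67, 0.226, -0.226, -0.67]
contact_force: [-1.7, 0.8, 6.1]
gripper_width: 21.0
```

```bash
python3 -m creep '[{"delta_pos":[0,1,0],"rot":[0,0,0],"jaw":12},{"delta_pos":[0,1,0],"rot":[0,0,0],"jaw":12},{"delta_pos":[0,0,0],"rot":[0,0,0],"jaw":12},{"delta_pos":[0,1,0],"rot":[0,0,0],"jaw":12},{"delta_pos":[0,0,0],"rot":[0,0,0],"jaw":12},{"delta_pos":[0,0,0],"rot":[0,0,0],"jaw":12},{"delta_pos":[0,0,0],"rot":[0,0,0],"jaw":12},{"delta_pos":[0,0,0],"rot":[0,0,0],"jaw":12},{"delta_pos":[0,0,0],"rot":[0,0,0],"jaw":12},{"delta_pos":[0,0,0],"rot":[0,0,0],"jaw":12}]'; python3 -m creep '[{"delta_pos":[0,1,0],"rot":[0,0,0],"jaw":12},{"delta_pos":[0,0,0],"rot":[0,0,0],"jaw":12},{"delta_pos":[0,1,0],"rot":[0,0,0],"jaw":12},{"delta_pos":[0,0,0],"rot":[0,0,0],"jaw":12},{"delta_pos":[0,0,0],"rot":[0,0,0],"jaw":12},{"delta_pos":[0,0,0],"rot":[0,0,0],"jaw":12},{"delta_pos":[0,0,0],"rot":[0,0,0],"jaw":12},{"delta_pos":[0,0,0],"rot":[0,0,0],"jaw":12},{"delta_pos":[0,0,0],"rot":[0,0,0],"jaw":12},{"delta_pos":[0,0,0],"rot":[0,0,0],"jaw":12}]'
```

```text
clock: 17.73
position: [553.8, -253.2, 74.7]
ee_rot: [0.67, 0.226, -0.226, -0.67]
contact_force: [-0.9, 0.3, 6.5]
gripper_width: 21.1
clock: 18.57
position: [553.9, -253.3, 74.2]
ee_rot: [0.671, 0.226, -0.226, -0.669]
contact_force: [-4.0, 3.7, 13.0]
gripper_width: 21.0
```

It stopped at 74.2 (home was predicted at 74.3) and the force is rising. One more short press to make sure.

```bash
python3 -m creep '[{"delta_pos":[0,1,0],"rot":[0,0,0],"jaw":12},{"delta_pos":[0,1,0],"rot":[0,0,0],"jaw":12},{"delta_pos":[0,0,0],"rot":[0,0,0],"jaw":12},{"delta_pos":[0,0,0],"rot":[0,0,0],"jaw":12},{"delta_pos":[0,0,0],"rot":[0,0,0],"jaw":12},{"delta_pos":[0,0,0],"rot":[0,0,0],"jaw":12},{"delta_pos":[0,0,0],"rot":[0,0,0],"jaw":12},{"delta_pos":[0,0,0],"rot":[0,0,0],"jaw":12},{"delta_pos":[0,0,0],"rot":[0,0,0],"jaw":12},{"delta_pos":[0,0,0],"rot":[0,0,0],"jaw":12}]'
```

```text
clock: 19.4
position: [553.9, -253.3, 74.1]
ee_rot: [0.671, 0.227, -0.226, -0.669]
contact_force: [-6.9, 5.5, 19.7]
gripper_width: 21.2
```

```bash
python3 -m creep '[{"delta_pos":[0,-2,0],"rot":[0,0,0],"jaw":12},{"delta_pos":[0,-1.5,0],"rot":[0,0,0],"jaw":12},{"delta_pos":[0,0,0],"rot":[0,0,0],"jaw":40},{"delta_pos":[0,0,0],"rot":[0,0,0],"jaw":50},{"delta_pos":[0,0,0],"rot":[0,0,0],"jaw":50},{"delta_pos":[0,0,0],"rot":[0,0,0],"jaw":50},{"delta_pos":[0,0,0],"rot":[0,0,0],"jaw":50},{"delta_pos":[0,-5,0],"rot":[0,0,0],"jaw":50},{"delta_pos":[0,-15,0],"rot":[0,0,0],"jaw":50},{"delta_pos":[0,-20,0],"rot":[0,0,0],"jaw":50}]' && python3 -m creep '[{"delta_pos":[0,-20,0],"rot":[0,0,0],"jaw":50},{"delta_pos":[0,-20,0],"rot":[0,0,0],"jaw":50},{"delta_pos":[0,-20,0],"rot":[0,0,0],"jaw":0},{"delta_pos":[0,-20,0],"rot":[0,0,0],"jaw":0},{"delta_pos":[30,0,0],"rot":[0,0,0],"jaw":0},{"delta_pos":[30,0,0],"rot":[0,0,0],"jaw":0},{"delta_pos":[0,0,0],"rot":[0,0,0],"jaw":0},{"delta_pos":[0,0,0],"rot":[0,0,0],"jaw":0},{"delta_pos":[0,0,0],"rot":[0,0,0],"jaw":0},{"delta_pos":[0,0,0],"rot":[0,0,0],"jaw":0}]'
python3 - <<'E'
from h import *
s=arm.read_state();p0=s["position"];cal=arm.calibration("wrist");im=save("wrist","w9");print(p0,s["gripper_width"],"cam",-np.array(cal["R"]).T@cal["t"])
g=cv2.GaussianBlur(cv2.cvtColor(im,cv2.COLOR_RGB2GRAY).astype(np.float32),(0,0),1)
hsv=cv2.cvtColor(im,cv2.COLOR_RGB2HSV)
m=((hsv[...,0]>5)&(hsv[...,0]<20)&(hsv[...,1]>180)).astype(np.uint8);m[200:]=0
n,l,st,c=cv2.connectedComponentsWithStats(m);i=1+st[1:,4].argmax();print(st[i],"pad",atz("wrist",c[i],84,cal).round(1))
m=(((hsv[...,0]<5)|(hsv[...,0]>175))&(hsv[...,1]>180)).astype(np.uint8)
n,l,st,c=cv2.connectedComponentsWithStats(m)
for i in range(1,n):
    if st[i,4]>300: print(st[i],c[i].round(1),"knob top z106",atz("wrist",c[i],106,cal).round(1))
sc=save("scene","s9")
E
python3 - <<'E'
import cv2,numpy as np
w=cv2.imread("pics/w9.png");s=cv2.imread("pics/s9.png")
a=cv2.resize(w[0:300,180:420],(400,500));b=cv2.resize(s[270:370,380:460],(400,500),interpolation=2)
cv2.imwrite("pics/c9.png",np.hstack([a,b]))
E
```

```text
clock: 20.23
position: [552.3, -252.8, 111.3]
ee_rot: [-0.669, -0.224, 0.227, 0.671]
contact_force: [0.1, 0.3, -0.4]
gripper_width: 50.2
clock: 21.07
position: [600.6, -217.2, 192.4]
ee_rot: [-0.67, -0.225, 0.226, 0.67]
contact_force: [-0.0, -0.2, -0.2]
gripper_width: -0.2
[ 600.63876962 -217.17399119  192.42232558] -0.23977457954886403 cam [ 547.07907075 -257.4038083   355.58902552]
[330   0  48  16 337] pad [ 451.7 -294.    84. ]
[298 132  33  33 858] [314.  147.9] knob top z106 [ 553.  -253.4  106. ]
[613 170  25  22 371] [625.8 180.6] knob top z106 [394.1 -27.8 106. ]
[558 383  36  46 405] [578.7 400.8] knob top z106 [575.1 128.2 106. ]
```

View pics/c9.png

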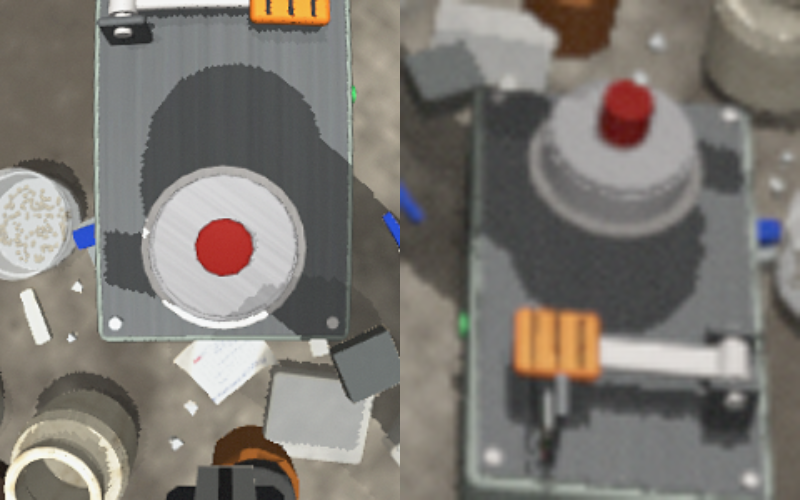

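The c9 crop shows the lid seated flat and concentric in the drum, with its knob measured at (553,-253) against the mouth at (554,-253). The lever is at rest. With the fingers shut I move above the pad at (441,-302).

```bash
python3 -m creep '[{"delta_pos":[-18.5,0,3],"rot":[0,0,0],"jaw":0},{"delta_pos":[-40,0,6.5],"rot":[0,0,0],"jaw":0},{"delta_pos":[-40,0,6.5],"rot":[0,0,0],"jaw":0},{"delta_pos":[-40,0,6.5],"rot":[0,0,0],"jaw":0},{"delta_pos":[-40,0,6.5],"rot":[0,0,0],"jaw":0},{"delta_pos":[0,0,0],"rot":[0,0,0],"jaw":0},{"delta_pos":[0,20,0],"rot":[0,0,0],"jaw":0},{"delta_pos":[0,30,0],"rot":[0,0,0],"jaw":0},{"delta_pos":[0,30,0],"rot":[0,0,0],"jaw":0},{"delta_pos":[0,10,0],"rot":[0,0,0],"jaw":0}]' && python3 -m creep '[{"delta_pos":[0,5,0],"rot":[0,0,0],"jaw":0},{"delta_pos":[0,2,0],"rot":[0,0,0],"jaw":0},{"delta_pos":[0,0,0],"rot":[0,0,0],"jaw":0},{"delta_pos":[0,0,0],"rot":[0,0,0],"jaw":0},{"delta_pos":[0,0,0],"rot":[0,0,0],"jaw":0},{"delta_pos":[0,0,0],"rot":[0,0,0],"jaw":0},{"delta_pos":[0,0,0],"rot":[0,0,0],"jaw":0},{"delta_pos":[0,0,0],"rot":[0,0,0],"jaw":0},{"delta_pos":[0,0,0],"rot":[0,0,0],"jaw":0},{"delta_pos":[0,0,0],"rot":[0,0,0],"jaw":0}]'
python3 - <<'E'
from h import *
s=arm.read_state();cal=arm.calibration("wrist");im=save("wrist","w10");print(s["position"],s["contact_force"])
hsv=cv2.cvtColor(im,cv2.COLOR_RGB2HSV)
m=((hsv[...,0]>5)&(hsv[...,0]<20)&(hsv[...,1]>180)).astype(np.uint8)
n,l,st,c=cv2.connectedComponentsWithStats(m)
for i in range(1,n):
    if st[i,4]>300: print(st[i],"pad",atz("wrist",c[i],84,cal).round(1),[atz("wrist",q,84,cal).round(1) for q in((st[i][0],st[i][1]+10),(st[i][0]+st[i][2],st[i][1]+10))])
for q in((441,-302),): print(proj("wrist",np.array([*q,84.]),cal))
E
```

```text
clock: 22.0
position: [438.4, -300.9, 99.0]
ee_rot: [-0.669, -0.223, 0.227, 0.672]
contact_force: [-1.0, -0.1, -0.6]
gripper_width: -0.2
clock: 22.83
position: [441.7, -301.7, 95.6]
ee_rot: [0.67, 0.226, -0.226, -0.67]
contact_force: [0.4, -0.7, 0.0]
gripper_width: -0.1
[ 441.67588925 -301.6978978    95.61908234] [ 0.3969467  -0.72778076  0.00366881]
[ 280  239   71   56 2472] pad [ 435.3 -304.7   84. ] [array([ 441.6, -322.7,   84. ]), array([ 420.4, -294.8,   84. ])]
[314.1359084  271.92051935]
```

The pad measures 35 mm wide and is centred under the fingers within about 2 mm. I go down slowly, watching the force.

```bash
python3 -m creep '[{"delta_pos":[0,3,0],"rot":[0,0,0],"jaw":0},{"delta_pos":[0,3,0],"rot":[0,0,0],"jaw":0},{"delta_pos":[0,3,0],"rot":[0,0,0],"jaw":0},{"delta_pos":[0,3,0],"rot":[0,0,0],"jaw":0},{"delta_pos":[0,3,0],"rot":[0,0,0],"jaw":0},{"delta_pos":[0,1,0],"rot":[0,0,0],"jaw":0},{"delta_pos":[0,0,0],"rot":[0,0,0],"jaw":0},{"delta_pos":[0,0,0],"rot":[0,0,0],"jaw":0},{"delta_pos":[0,0,0],"rot":[0,0,0],"jaw":0},{"delta_pos":[0,0,0],"rot":[0,0,0],"jaw":0}]'; python3 -m creep '[{"delta_pos":[0,2,0],"rot":[0,0,0],"jaw":0},{"delta_pos":[0,2,0],"rot":[0,0,0],"jaw":0},{"delta_pos":[0,2,0],"rot":[0,0,0],"jaw":0},{"delta_pos":[0,2,0],"rot":[0,0,0],"jaw":0},{"delta_pos":[0,0,0],"rot":[0,0,0],"jaw":0},{"delta_pos":[0,0,0],"rot":[0,0,0],"jaw":0},{"delta_pos":[0,0,0],"rot":[0,0,0],"jaw":0},{"delta_pos":[0,0,0],"rot":[0,0,0],"jaw":0},{"delta_pos":[0,0,0],"rot":[0,0,0],"jaw":0},{"delta_pos":[0,0,0],"rot":[0,0,0],"jaw":0}]'
```

```text
clock: 23.72
position: [441.8, -301.7, 79.7]
ee_rot: [0.67, 0.226, -0.226, -0.67]
contact_force: [-0.3, -0.4, -0.5]
gripper_width: -0.2
clock: 24.55
position: [441.7, -301.7, 71.6]
ee_rot: [0.67, 0.226, -0.226, -0.67]
contact_force: [-0.2, 0.3, 0.6]
gripper_width: 0.3
```

```bash
python3 -m creep '[{"delta_pos":[0,1,0],"rot":[0,0,0],"jaw":0},{"delta_pos":[0,1,0],"rot":[0,0,0],"jaw":0},{"delta_pos":[0,1,0],"rot":[0,0,0],"jaw":0},{"delta_pos":[0,1,0],"rot":[0,0,0],"jaw":0},{"delta_pos":[0,0,0],"rot":[0,0,0],"jaw":0},{"delta_pos":[0,0,0],"rot":[0,0,0],"jaw":0},{"delta_pos":[0,0,0],"rot":[0,0,0],"jaw":0},{"delta_pos":[0,0,0],"rot":[0,0,0],"jaw":0},{"delta_pos":[0,0,0],"rot":[0,0,0],"jaw":0},{"delta_pos":[0,0,0],"rot":[0,0,0],"jaw":0}]'; python3 -m creep '[{"delta_pos":[0,1,0],"rot":[0,0,0],"jaw":0},{"delta_pos":[0,1,0],"rot":[0,0,0],"jaw":0},{"delta_pos":[0,1,0],"rot":[0,0,0],"jaw":0},{"delta_pos":[0,0,0],"rot":[0,0,0],"jaw":0},{"delta_pos":[0,0,0],"rot":[0,0,0],"jaw":0},{"delta_pos":[0,0,0],"rot":[0,0,0],"jaw":0},{"delta_pos":[0,0,0],"rot":[0,0,0],"jaw":0},{"delta_pos":[0,0,0],"rot":[0,0,0],"jaw":0},{"delta_pos":[0,0,0],"rot":[0,0,0],"jaw":0},{"delta_pos":[0,0,0],"rot":[0,0,0],"jaw":0}]'
```

```text
clock: 25.38
position: [441.7, -301.7, 67.6]
ee_rot: [0.67, 0.226, -0.226, -0.67]
contact_force: [-0.1, -0.7, -0.1]
gripper_width: -0.1
clock: 26.22
position: [441.7, -301.7, 64.5]
ee_rot: [0.67, 0.226, -0.226, -0.67]
contact_force: [0.6, 0.2, 0.2]
gripper_width: -0.1
```

```bash
python3 -m creep '[{"delta_pos":[0,1,0],"rot":[0,0,0],"jaw":0},{"delta_pos":[0,1,0],"rot":[0,0,0],"jaw":0},{"delta_pos":[0,0,0],"rot":[0,0,0],"jaw":0},{"delta_pos":[0,0,0],"rot":[0,0,0],"jaw":0},{"delta_pos":[0,0,0],"rot":[0,0,0],"jaw":0},{"delta_pos":[0,0,0],"rot":[0,0,0],"jaw":0},{"delta_pos":[0,0,0],"rot":[0,0,0],"jaw":0},{"delta_pos":[0,0,0],"rot":[0,0,0],"jaw":0},{"delta_pos":[0,0,0],"rot":[0,0,0],"jaw":0},{"delta_pos":[0,0,0],"rot":[0,0,0],"jaw":0}]'; python3 -m creep '[{"delta_pos":[0,1,0],"rot":[0,0,0],"jaw":0},{"delta_pos":[0,1,0],"rot":[0,0,0],"jaw":0},{"delta_pos":[0,0,0],"rot":[0,0,0],"jaw":0},{"delta_pos":[0,0,0],"rot":[0,0,0],"jaw":0},{"delta_pos":[0,0,0],"rot":[0,0,0],"jaw":0},{"delta_pos":[0,0,0],"rot":[0,0,0],"jaw":0},{"delta_pos":[0,0,0],"rot":[0,0,0],"jaw":0},{"delta_pos":[0,0,0],"rot":[0,0,0],"jaw":0},{"delta_pos":[0,0,0],"rot":[0,0,0],"jaw":0},{"delta_pos":[0,0,0],"rot":[0,0,0],"jaw":0}]'
```

```text
clock: 27.05
position: [441.8, -301.7, 62.6]
ee_rot: [0.67, 0.226, -0.226, -0.67]
contact_force: [-1.4, 1.3, 3.8]
gripper_width: -0.2
clock: 27.88
position: [441.6, -301.6, 60.6]
ee_rot: [-0.67, -0.226, 0.226, 0.67]
contact_force: [-1.0, 2.5, 5.5]
gripper_width: 0.1
```

Contact came at a reading of about 64, and the force matches the spring (3 N plus about 0.5 N/mm). I go to about 11 mm below contact.

```bash
python3 -m creep '[{"delta_pos":[0,1,0],"rot":[0,0,0],"jaw":0},{"delta_pos":[0,1,0],"rot":[0,0,0],"jaw":0},{"delta_pos":[0,1,0],"rot":[0,0,0],"jaw":0},{"delta_pos":[0,1,0],"rot":[0,0,0],"jaw":0},{"delta_pos":[0,0,0],"rot":[0,0,0],"jaw":0},{"delta_pos":[0,0,0],"rot":[0,0,0],"jaw":0},{"delta_pos":[0,0,0],"rot":[0,0,0],"jaw":0},{"delta_pos":[0,0,0],"rot":[0,0,0],"jaw":0},{"delta_pos":[0,0,0],"rot":[0,0,0],"jaw":0},{"delta_pos":[0,0,0],"rot":[0,0,0],"jaw":0}]'; python3 -m creep '[{"delta_pos":[0,1,0],"rot":[0,0,0],"jaw":0},{"delta_pos":[0,1,0],"rot":[0,0,0],"jaw":0},{"delta_pos":[0,1,0],"rot":[0,0,0],"jaw":0},{"delta_pos":[0,0,0],"rot":[0,0,0],"jaw":0},{"delta_pos":[0,0,0],"rot":[0,0,0],"jaw":0},{"delta_pos":[0,0,0],"rot":[0,0,0],"jaw":0},{"delta_pos":[0,0,0],"rot":[0,0,0],"jaw":0},{"delta_pos":[0,0,0],"rot":[0,0,0],"jaw":0},{"delta_pos":[0,0,0],"rot":[0,0,0],"jaw":0},{"delta_pos":[0,0,0],"rot":[0,0,0],"jaw":0}]'
python3 - <<'E'
from h import *
F=[];Z=[]
for i in range(8): s=arm.read_state();F.append(s["contact_force"]);Z.append(s["position"][2]);arm.get_image("wrist")
print(np.mean(F,0),np.mean(Z),s["clock"])
E
```

```text
clock: 28.72
position: [441.6, -301.5, 56.9]
ee_rot: [-0.67, -0.226, 0.226, 0.67]
contact_force: [-2.4, 3.0, 7.7]
gripper_width: -0.2
clock: 29.55
position: [441.6, -301.6, 54.2]
ee_rot: [-0.67, -0.226, 0.226, 0.67]
contact_force: [-2.5, 4.5, 9.0]
gripper_width: -0.2
[-1.80995226  3.27469268  9.07486043] 54.165778907961965 29.9
```

The force (9.1 N, where 9 N means 0.15 rad) and the travel (about 10 mm, 0.13 rad) both put the lever mid-green. I hold it there.

```bash
for i in 1 2 3 4 5; do python3 -m creep '[{"delta_pos":[0,0,0],"rot":[0,0,0],"jaw":0},{"delta_pos":[0,0,0],"rot":[0,0,0],"jaw":0},{"delta_pos":[0,0,0],"rot":[0,0,0],"jaw":0},{"delta_pos":[0,0,0],"rot":[0,0,0],"jaw":0},{"delta_pos":[0,0,0],"rot":[0,0,0],"jaw":0},{"delta_pos":[0,0,0],"rot":[0,0,0],"jaw":0},{"delta_pos":[0,0,0],"rot":[0,0,0],"jaw":0},{"delta_pos":[0,0,0],"rot":[0,0,0],"jaw":0},{"delta_pos":[0,0,0],"rot":[0,0,0],"jaw":0},{"delta_pos":[0,0,0],"rot":[0,0,0],"jaw":0}]' | grep -E 'clock|pos|force'; done
python3 - <<'E'
from h import *
# lid check from scene: knob before/after
a=cv2.imread("pics/s9.png")[:,:,::-1];b=save("scene","s11")
for im in(a,b):
    h=cv2.cvtColor(np.ascontiguousarray(im),cv2.COLOR_RGB2HSV)[270:310,405:445];m=((h[...,0]<6)|(h[...,0]>174))&(h[...,1]>150)
    ys,xs=np.nonzero(m);print("knob px",xs.mean()+405,ys.mean()+270,m.sum())
s=arm.read_state();print(s["position"],s["contact_force"],s["clock"])
E
```

```text
clock: 30.78
position: [441.6, -301.6, 54.2]
contact_force: [-2.4, 3.6, 9.2]
clock: 31.62
position: [441.6, -301.6, 54.2]
contact_force: [-1.8, 2.3, 8.1]
clock: 32.45
position: [441.6, -301.6, 54.2]
contact_force: [-1.2, 2.8, 9.4]
clock: 33.28
position: [441.6, -301.6, 54.2]
contact_force: [-1.6, 3.0, 9.0]
clock: 34.12
position: [441.6, -301.6, 54.2]
contact_force: [-1.9, 3.1, 8.8]
knob px 424.7032967032967 292.34065934065933 91
knob px nan nan 0
[ 441.60579245 -301.56824084   54.16429236] [-1.17813594  3.75336662  8.90037243] 34.1667<stdin>:6: RuntimeWarning: Mean of empty slice.
  ret = ret.dtype.type(ret / rcount)
```

The knob can't be seen in the scene picture now. The arm stands in front of it, and nothing has touched the lid since the c9 check. The lever has been held steady for over 4 s, so I hand in.

```bash
python3 -c "
from bench import arm
print(arm.job_done());s=arm.read_state();print(s['clock'],s['position'],s['contact_force'])"
```

```text
the job is handed in; nothing more can be done
None
the job is handed in; nothing more can be done
```

I pressed the aluminium lid with the red knob home in the drum. I then pushed the lever into the green with closed fingers, held it there for over 4 s, and handed in while still holding it. The hand-in gave no verdict.

**Lid:** The press stopped at a TCP reading of 74.1 mm (74.3 was predicted for home) with the force rising to 20 N. The picture afterwards showed the lid flat, with its knob within about 1 mm of the drum's centre.

**Lever:** The push was steady at about 9 N, which the spring figures put near 0.15 rad. The travel of about 10 mm gives about 0.13 rad. Both are in the green. I did not read the pointer itself, because my 12 pictures were used up.

**Failed or disagreed:**
- The first grasp closed above the knob. The fingertips sit about 18–20 mm higher than the reported TCP, so I went lower and gripped again.
- The outer-circle fit of the drum put it 9 mm off, probably on a shadow edge. A second view from straight above settled the mouth position.
- The last check of the knob in the scene camera found nothing. I took the arm to be in the way, so the lid was not seen again after it was released.
- I did not re-measure the bystanders. The arm stayed clear of them.

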